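# Hang the yellow scrap pail on the swivel hook

### The arm

A 6-joint arm with a two-finger parallel gripper is mounted at the origin on the work surface. World frame = base frame: x ahead of the robot, y to its left, z up, the work surface at z = 0. Lengths are in mm, angles in rad, forces in N, time in s.
With the tool pointing down it reaches from about 350 to 775 mm from the base axis. Payload 5.5 kg.
Tool frame: the origin (TCP) lies on the mounting face of the last link; the fingertips stand 173 mm ahead of it and the grasp point (between the pads) lies 155 mm ahead of it; z points along the fingers, y is the line along which they close (so a half turn about z gives the same grasp; the last joint's range is limited). The gripper opens to 85 mm and grips with 20 to 120 N. Pads are 22 mm wide; open, the fingers measure 114 mm over their backs; the gripper's body (76 mm by 85 mm) begins 54 mm behind the grasp point. The pads swing forward as they close: fully open they stand 13 mm farther back than shut.
Start: joints at [1.165, 0.313, 0.046, 1.304, 0, 1.431], TCP at [151.059, 554.828, 404.723] pointing down, gripper open.
Joint ranges: [-2.76, 2.76], [-0.86, 1.69], [-1.03, 1.26], [-2.2, 2.34], [-1.47, 1.5], [-3.14, 3.14]. Speed limits (rad/s): [2.57, 2.57, 3.14, 3.14, 3.14, 3.14].

### API

Orientations are given as [roll, pitch, yaw] about the fixed x, y, z axes, in that order (R = Rz(yaw) Ry(pitch) Rx(roll)).
In Python, from bench import r gives the robot as it stands. The module is installed in compiled form; this text tells all that it offers.
- The arm moves only by the tool step_arm, never from a script. Its argument "motion" is a list of rows, each an object with "dp": the shift along the tool's x, y, z in cm, a list of three; "twist": the turn about the tool's z in rad; "grip": the finger opening in cm, from 0 to 8.54. In form: [{"dp": [tx, ty, tz], "twist": twist, "grip": grip}, ...]. A call has 1 to 8 rows; each row is the pose to reach, as a shift and turn from the pose commanded when the call began, along the tool's axes at that moment; what a row does not reach only later rows make up. A row lasts 1/10 s, in which the tool goes at most 50 mm and 8.59 degrees, less where a joint would pass 70% of its speed; a pose out of reach is approached as far as the arm can. A call with a gripper value outside its range is refused whole. The fingers move at their own pace and stop on an object; "newtons" is the grip in N (left out, the last holds). Time passes only in rows, so rows that repeat a pose let the fingers close. It gives the time, the measured TCP pose, the force, the opening and the grip force at its end, in the units of the state.
- r.get_state(): the state, without advancing time (a new reading comes with each control period).
- r.capture(name): name is "scene" or "top" or "wrist"; returns a dict with "img" (420x560x3 uint8, blue, green, red), "intrinsics" (3x3 intrinsics, pixels), "distortion" ([k1, k2, p1, p2, k3] as OpenCV has them; the pictures are not rectified), "rvec" (rotation vector, rad) and "tvec" (3), from world to camera coordinates, as OpenCV has them. Camera axes: x right, y down, z forward; pixel columns grow to the right and rows downward; lengths in mm; the calibration is good to about 2 mm. A picture is of the moment at which its call begins. There is no depth.
- r.finish_job(): hands the job in; it is judged then, once.
The state is a dict: "time_s": time; "joints": joint angles; "joint_velocities": joint speeds; "tau": joint torques, N m; "position": TCP position; "tcp_rot": TCP orientation; "ft_force": force on the tool from outside, world axes, zero at the start; "wrist_torque": the same for the moment, N m; "gripper_width": finger opening in mm; "grasp_force": force on a finger pad.
Only numpy, scipy, OpenCV 4.12 (cv2) and the standard library are available. Lean on these libraries where they do the work, as an engineer would, in place of code of your own. Each camera call takes 0.05 s, during which the arm holds its last target. There are 200 camera calls.

### The job

At this 3D-pen table, first swing the hook of the grey stand round until its arm points straight along the white stripe on the stand's foot. Then hang the scrap pail with the yellow grip on the hook by its wire handle, between the post and the upturned orange end, and let go so that it hangs free over the foot. Leave the red and blue pails standing where they are.

Things in the scene. Friction and masses are not known exactly. Their poses are not given: they have to be found in the camera images.
- hook (a joint): Turn of the hook about the stand's upright post (18 mm thick), rad, anticlockwise positive from above. 0: the arm points along the white stripe on the foot, as wanted; it starts 0.8 to 1.6 away. Range -0.6 to 2.3; light friction (about 1 N at the tip), stays where it is left. The stand (foot 200 x 100 x 10 mm) is fixed to the table.
- hook_tip (a point): Upturned orange end of the hook: upright rod 12 mm thick. The point is on its axis, 192 mm above the table, 12 mm below its top. x points outward along the level arm, z up. The arm, a steel rod 10 mm thick, centreline 12 mm below the point, runs back along -x to the post, axis 115 mm away (black hub 30 mm wide, its top level with the point). Good hanging place: 55 mm behind the point.
- pail_yellow_grip (a point): Centre of the yellow grip (20 x 20 x 32 mm tall) on a white pail, 135 mm up; tub 60 mm wide, about 120 g, rim 85 mm below the point. Stiff 5 mm wire handle in the pail's y-z plane: upright at y = +-29 mm to 46 mm below the point, then sloping in to a peak 20 mm below it. The hook's arm goes through it along the pail's x, either way; hung, the point is 30 mm above the arm's centreline.
- pail_red_grip (a point): The same point on a like pail with a red grip; leave it standing.
- pail_blue_grip (a point): The same point on a like pail with a blue grip; leave it standing.

How it is judged (in metres and radians):
On the way:
1. the hook is turned along the stripe (within 15 degrees) while the yellow pail is not yet on it (more than 100 mm from the tip) (value of joint hook between -0.262 and 0.262 rad and distance between pail_yellow_grip and hook_tip above 0.1 m), for 0.2 s.
At the end, for the whole second after the job is handed in: The hook points along the stripe within 15 degrees; the yellow pail hangs by its handle on the arm between the post and the upturned end (grip above the arm within 15 mm sideways, 5 to 105 mm behind the tip, 6 to 30 mm above the tip point), upright within 15 degrees (value of joint hook between -0.262 and 0.262 rad and x of pail_yellow_grip in the frame of hook_tip between -0.105 and -0.005 m and y of pail_yellow_grip in the frame of hook_tip between -0.015 and 0.015 m and z of pail_yellow_grip in the frame of hook_tip between 0.006 and 0.03 m and angle between pail_yellow_grip's own z axis and vertical below 0.26 rad); the robot touches nothing.
It fails at once if the red or the blue pail is moved more than 30 mm (distance of any of pail_red_grip, pail_blue_grip from where it was at the start of the episode above 0.03 m).
It also fails if it takes over 58 s, if anything falls off the work surface, if the arm or the gripper's body presses on something with over 40 N, if the wrist force passes 120 N, or if a joint passes its speed limit or range.

## Working session

There is one attempt and no reset: what is moved stays moved. The work goes in short steps, Python scripts to look and compute and a tool call to move; the robot and the scene stay as the last step left them, time stands still between calls to the robot, and variables do not carry over. Pictures are saved under pics/ and viewed, at most 10 in all, crops included, and the job is handed in when it is done.

Besides the shell and the picture viewer there is one more tool, called after "Request:" by a JSON object that holds its "op" and its "data". step_arm: Moves the arm, as the interface text tells. Its arguments: {"type":"object","properties":{"motion":{"type":"array"},"newtons":{"type":"number"}},"required":["motion"]}

```bash
mkdir -p pics; cat > h.py <<'E'
import numpy as np, cv2
from bench import r
def ray(c,uv):
    K=np.array(c["intrinsics"],float);d=np.array(c["distortion"],float)
    R=cv2.Rodrigues(np.array(c["rvec"],float))[0];t=np.array(c["tvec"],float).ravel()
    p=cv2.undistortPoints(np.array([[uv]],float),K,d)[0,0]
    return -R.T@t, R.T@np.array([p[0],p[1],1.])
def at(c,uv,z):
    o,v=ray(c,uv);return o+v*(z-o[2])/v[2]
def tri(obs):
    A=0;b=0
    for c,uv in obs:
        o,v=ray(c,uv);v=v/np.linalg.norm(v);P=np.eye(3)-np.outer(v,v);A=A+P;b=b+P@o
    return np.linalg.solve(A,b)
def proj(c,p):
    return cv2.projectPoints(np.array([p],float),np.array(c["rvec"],float),np.array(c["tvec"],float),np.array(c["intrinsics"],float),np.array(c["distortion"],float))[0].ravel()
E
python3 - <<'E'
from h import *
import pickle
for n in("scene","top"):
    c=r.capture(n);pickle.dump(c,open(n+".pkl","wb"));cv2.imwrite(f"pics/{n}1.png",cv2.resize(c["img"],(800,600)))
s=r.get_state();print(s["time_s"],s["position"],s["tcp_rot"],s["gripper_width"])
E
```

```text
0.1 [150.97909036 554.65230638 403.88457596] [-3.13994335e+00 -2.17385990e-04  2.87579685e+00] 85.43886300834757
```

View pics/scene1.png

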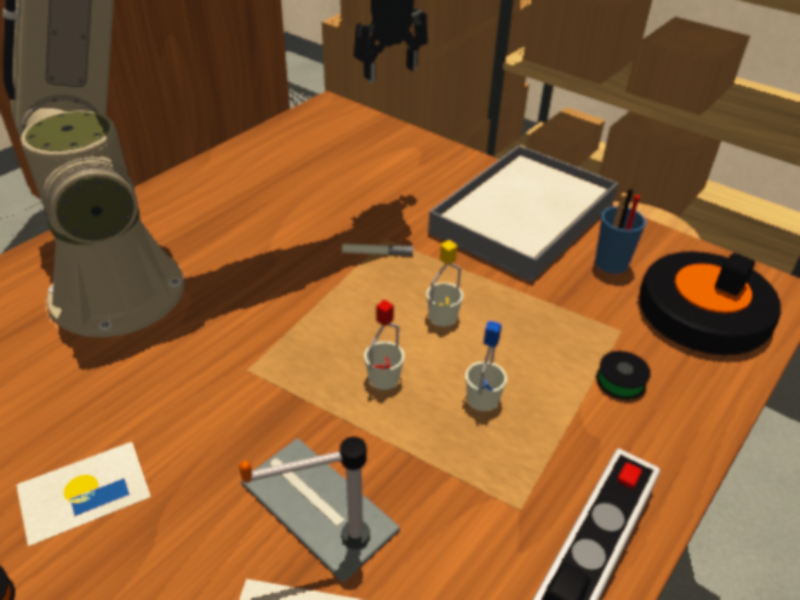

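View pics/top1.png

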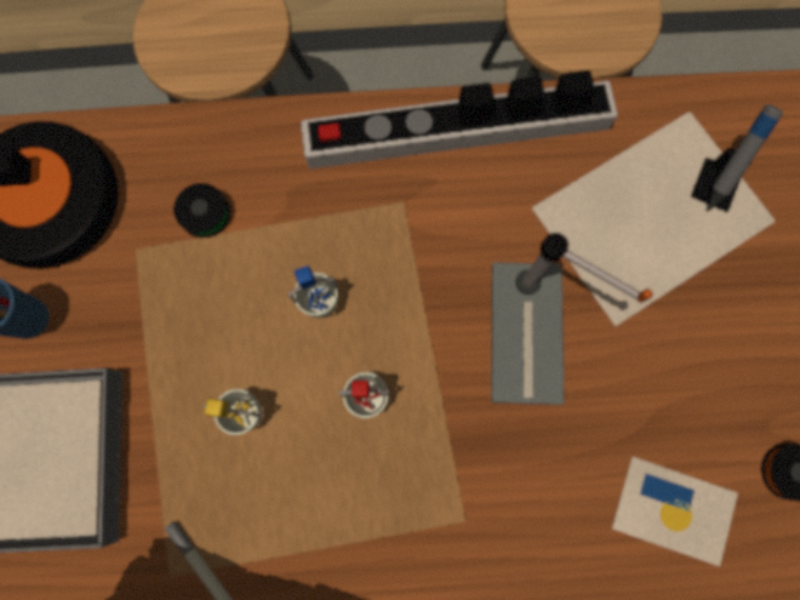

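The scene shows the yellow grip at (449,251), orange tip (246,470) and hub (353,452). In the top view they are at yellow (214,408), red (360,389), blue (304,277), tip (645,296), hub (554,246), and the stripe runs from (527,303) to (528,397).

```bash
python3 - <<'E'
from h import *
import pickle
S=pickle.load(open("scene.pkl","rb"));T=pickle.load(open("top.pkl","rb"));k=.7
f=lambda a:np.array(a)*k
for n,s,t in [("yel",(449,251),(214,408)),("red",(384,312),(360,389)),("blue",(492,334),(304,277)),("tip",(246,468),(645,295)),("hub",(353,450),(554,244))]:
    print(n,tri([(S,f(s)),(T,f(t))]).round(), at(T,f(t),135 if n in("yel","red","blue") else 192).round(), at(S,f(s),135 if n in("yel","red","blue") else 192).round())
print([at(T,f(p),10).round() for p in((527,303),(528,397),(493,264),(562,264),(562,404),(493,402))])
print([at(T,f(p),50).round() for p in((236,412),(366,396),(316,295))])
a=cv2.resize(T["img"][255:325,115:205],None,fx=5.5,fy=5.5,interpolation=cv2.INTER_CUBIC)
b=cv2.resize(S["img"][160:240,280:350],None,fx=4.8125,fy=4.8125,interpolation=cv2.INTER_CUBIC)
h=385;cv2.imwrite("pics/c1.png",np.hstack([a[:h,:450],b[:h]]));print(a.shape,b.shape)
E
```

```text
yel [467. 311. 134.] [467. 311. 135.] [467. 310. 135.]
red [478. 137. 135.] [479. 137. 135.] [478. 137. 135.]
blue [619. 199. 133.] [620. 199. 135.] [620. 196. 135.]
tip [ 559. -192.  194.] [ 559. -194.  192.] [ 558. -191.  192.]
hub [626. -99. 185.] [625. -97. 192.] [ 629. -103.  192.]
[array([595., -96.,  10.]), array([464., -84.,  10.]), array([656., -53.,  10.]), array([ 649., -152.,   10.]), array([ 451., -130.,   10.]), array([460., -35.,  10.])]
[array([466., 307.,  50.]), array([476., 136.,  50.]), array([616., 197.,  50.])]
(385, 495, 3) (385, 337, 3)
```

View pics/c1.png

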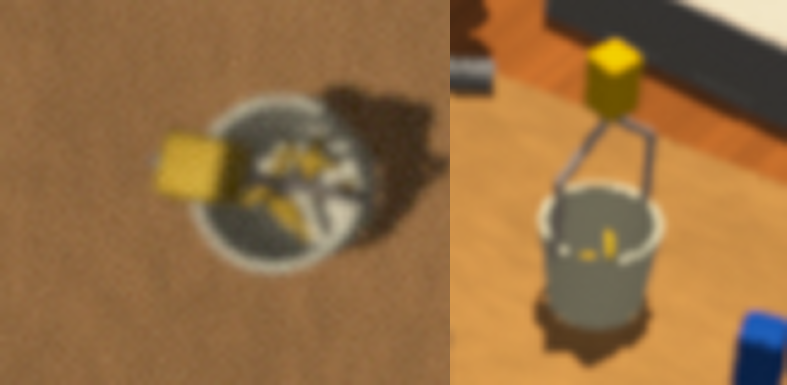

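The crops show the wire handle running left to right across the yellow pail in the top view, from (155,160) to (370,195). In the scene view its shoulders are at (560,185) and (652,135). The hook is at about +1.04 rad with the post at (626,-99), so I'll push it clockwise with closed fingers.

```bash
cat >> h.py <<'E'
def go(*targets):
    """print dp(cm) from measured pose for world TCP targets"""
    s=r.get_state();yaw=s["tcp_rot"][2];p=np.array(s["position"])
    c,q=np.cos(yaw),np.sin(yaw)
    R=np.array([[c,q,0],[q,-c,0],[0,0,-1]])
    print("t",round(s["time_s"],2),"pos",p.round(1),"rot",np.round(s["tcp_rot"],3),"w",round(s["gripper_width"],1))
    for t in targets: d=R.T@(np.array(t)-p)/10;print(t,d.round(2),"norm",np.linalg.norm(d).round(1))
E
python3 - <<'E'
from h import *
import pickle
S=pickle.load(open("scene.pkl","rb"));T=pickle.load(open("top.pkl","rb"))
a=at(S,(302.9,198.4),89);b=at(S,(322,188),89);print(a,b,np.linalg.norm(a-b),(a+b)/2,np.degrees(np.arctan2(*(b-a)[1::-1])))
a=at(T,(115+155/5.5,255+160/5.5),89);b=at(T,(115+370/5.5,255+195/5.5),89);print(a,b,np.linalg.norm(a-b),np.degrees(np.arctan2(*(b-a)[1::-1])))
for e in(((165,133),(228,142)),((158,195),(222,203))):
  a,b=[at(T,(115+x/5.5,255+y/5.5),151) for x,y in e];print(np.linalg.norm(a-b),np.degrees(np.arctan2(*(b-a)[1::-1])))
go((622,-189,404))
E
```

```text
[463.34773499 276.15519022  89.        ] [475.21979158 334.14935176  89.        ] 59.19686225028693 [469.28376329 305.15227099  89.        ] 78.43075227714323
[473.38816438 336.31616542  89.        ] [457.93799556 266.19694621  89.        ] 71.8012020794401 -102.42607641217813
19.466937804273126 -101.35539287680032
19.617417639829025 -100.30509626370794
t 0.1 pos [151.  554.7 403.9] rot [-3.14  -0.     2.876] w 85.4
(622, -189, 404) [-6.498e+01 -5.938e+01 -1.000e-02] norm 88.0
```

Request:
{"op": "step_arm", "data": {"motion": [{"dp": [-28.6, -26.2, 0], "twist": -0.17, "grip": 0}, {"dp": [-28.6, -26.2, 0], "twist": -0.17, "grip": 0}, {"dp": [-28.6, -26.2, 0], "twist": -0.17, "grip": 0}, {"dp": [-28.6, -26.2, 0], "twist": -0.17, "grip": 0}, {"dp": [-28.6, -26.2, 0], "twist": -0.17, "grip": 0}, {"dp": [-28.6, -26.2, 0], "twist": -0.17, "grip": 0}, {"dp": [-28.6, -26.2, 0], "twist": -0.17, "grip": 0}, {"dp": [-28.6, -26.2, 0], "twist": -0.17, "grip": 0}]}}

```text
time_s: 0.9
position: [358.8, 224.7, 404.5]
tcp_rot: [-3.141, 0.0, 3.045]
ft_force: [-0.1, 0.4, 0.1]
gripper_width: -0.0
grasp_force: 0.0
```

Request:
{"op": "step_arm", "data": {"motion": [{"dp": [-30.2, -38.7, 0], "twist": 0, "grip": 0}, {"dp": [-30.2, -38.7, 0], "twist": 0, "grip": 0}, {"dp": [-30.2, -38.7, 0], "twist": 0, "grip": 0}, {"dp": [-30.2, -38.7, 0], "twist": 0, "grip": 0}, {"dp": [-30.2, -38.7, 0], "twist": 0, "grip": 0}, {"dp": [-30.2, -38.7, 0], "twist": 0, "grip": 0}, {"dp": [-30.2, -38.7, 0], "twist": 0, "grip": 0}, {"dp": [-30.2, -38.7, 0], "twist": 0, "grip": 0}]}}

```text
time_s: 1.7
position: [573.6, -112.5, 404.2]
tcp_rot: [3.141, -0.001, 3.045]
ft_force: [1.1, 0.7, -0.7]
gripper_width: 0.1
grasp_force: 0.0
```

```bash
python3 - <<'E'
from h import *
T=[(622,-189,404),(622,-189,338)]
# arc of finger centre, d=21 on the ccw side, radius 75
for th in (234,222,210,198,186,178,175):
    a=np.radians(th);u=np.array([np.cos(a),np.sin(a)]);n=np.array([-u[1],u[0]])
    T.append((*(np.array([626,-99])+75*u+(21)*n).round(),338))
go(*T)
E
```

```text
t 1.7 pos [ 573.6 -112.5  404.2] rot [ 3.141e+00 -1.000e-03  3.045e+00] w 0.1
(622, -189, 404) [-5.55 -7.15  0.02] norm 9.0
(622, -189, 338) [-5.55 -7.15  6.62] norm 11.2
(np.float64(599.0), np.float64(-172.0), 338) [-3.1  -5.68  6.62] norm 9.3
(np.float64(584.0), np.float64(-165.0), 338) [-1.54 -5.12  6.62] norm 8.5
(np.float64(572.0), np.float64(-155.0), 338) [-0.25 -4.24  6.62] norm 7.9
(np.float64(561.0), np.float64(-142.0), 338) [ 0.97 -3.06  6.62] norm 7.4
(np.float64(554.0), np.float64(-128.0), 338) [ 1.8  -1.73  6.62] norm 7.1
(np.float64(550.0), np.float64(-117.0), 338) [ 2.31 -0.67  6.62] norm 7.0
(np.float64(549.0), np.float64(-113.0), 338) [ 2.45 -0.28  6.62] norm 7.1
```

Request:
{"op": "step_arm", "data": {"motion": [{"dp": [-5.55, -7.15, 0], "twist": 0, "grip": 0}, {"dp": [-5.55, -7.15, 0], "twist": 0, "grip": 0}, {"dp": [-5.55, -7.15, 0], "twist": 0, "grip": 0}, {"dp": [-5.55, -7.15, 6.6], "twist": 0, "grip": 0}, {"dp": [-5.55, -7.15, 6.6], "twist": 0, "grip": 0}, {"dp": [-5.55, -7.15, 6.6], "twist": 0, "grip": 0}]}}

```text
time_s: 2.3
position: [619.9, -186.0, 334.6]
tcp_rot: [3.139, -0.008, 3.046]
ft_force: [-0.4, 0.1, 0.5]
gripper_width: 0.1
grasp_force: 0.0
```

```bash
python3 - <<'E'
from h import *
T=[]
for th in (234,222,210,198,186,178,175):
    a=np.radians(th);u=np.array([np.cos(a),np.sin(a)]);n=np.array([-u[1],u[0]])
    T.append((*(np.array([626,-99])+75*u+(21)*n).round(),338))
go(*T)
c=r.capture("top");cv2.imwrite("pics/t2.png",c["img"][130:330,280:480].repeat(3,0).repeat(3,1))
E
```

```text
t 2.3 pos [ 619.9 -186.   334.6] rot [ 3.139 -0.008  3.046] w 0.1
(np.float64(599.0), np.float64(-172.0), 338) [ 2.21  1.2  -0.34] norm 2.5
(np.float64(584.0), np.float64(-165.0), 338) [ 3.77  1.75 -0.34] norm 4.2
(np.float64(572.0), np.float64(-155.0), 338) [ 5.06  2.63 -0.34] norm 5.7
(np.float64(561.0), np.float64(-142.0), 338) [ 6.28  3.82 -0.34] norm 7.4
(np.float64(554.0), np.float64(-128.0), 338) [ 7.11  5.15 -0.34] norm 8.8
(np.float64(550.0), np.float64(-117.0), 338) [ 7.61  6.2  -0.34] norm 9.8
(np.float64(549.0), np.float64(-113.0), 338) [ 7.75  6.59 -0.34] norm 10.2
```

View pics/t2.png

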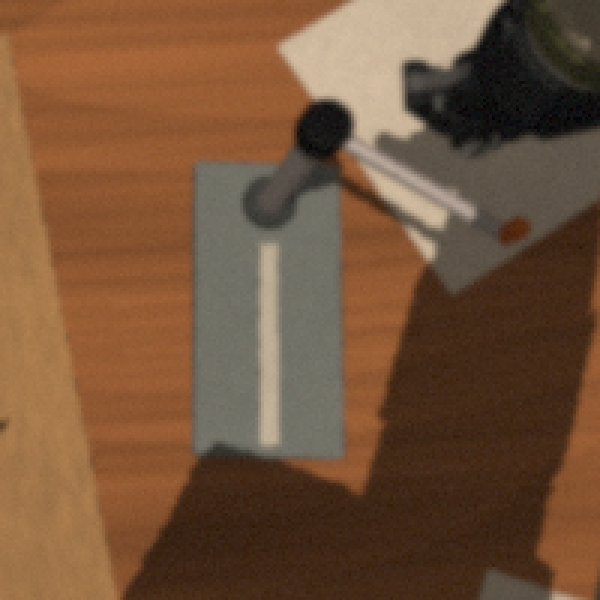

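The fingers are up and right of the arm, at about (430,90), and the arm runs from (325,125) to (515,230). That is the correct side, so I push.

Request:
{"op": "step_arm", "data": {"motion": [{"dp": [2.2, 1.2, 0], "twist": 0, "grip": 0}, {"dp": [3.8, 1.75, 0], "twist": 0, "grip": 0}, {"dp": [5.1, 2.6, 0], "twist": 0, "grip": 0}, {"dp": [6.3, 3.8, 0], "twist": 0, "grip": 0}, {"dp": [7.1, 5.15, 0], "twist": 0, "grip": 0}, {"dp": [7.6, 6.2, 0], "twist": 0, "grip": 0}, {"dp": [7.75, 6.6, 0], "twist": 0, "grip": 0}, {"dp": [7.75, 6.6, 0], "twist": 0, "grip": 0}]}}

```text
time_s: 3.15
position: [550.4, -112.9, 338.9]
tcp_rot: [3.141, -0.0, 3.047]
ft_force: [0.6, -0.1, -0.6]
gripper_width: 0.0
grasp_force: 0.0
```

Request:
{"op": "step_arm", "data": {"motion": [{"dp": [0, -3, 0], "twist": 0, "grip": 0}, {"dp": [0, -3, 0], "twist": 0, "grip": 0}, {"dp": [0, -3, -8], "twist": 0, "grip": 0}, {"dp": [0, -3, -8], "twist": 0, "grip": 0}, {"dp": [0, -12, -8], "twist": 0, "grip": 0}, {"dp": [0, -12, -8], "twist": 0, "grip": 0}, {"dp": [0, -12, -8], "twist": 0, "grip": 0}]}}

```text
time_s: 3.85
position: [538.9, -237.2, 417.9]
tcp_rot: [-3.141, -0.001, 3.041]
ft_force: [0.5, 0.6, -0.3]
gripper_width: 0.2
grasp_force: 0.0
```

```bash
python3 - <<'E'
from h import *
import pickle
go((449,120,420),(467,310,420),(467,310,292))
for n in("scene","top"):
    c=r.capture(n);pickle.dump(c,open(n+"2.pkl","wb"))
    i=c["img"][130:330,280:480] if n=="top" else c["img"][260:420,130:330]
    globals()[n]=cv2.resize(i,(400,400))
cv2.imwrite("pics/t3.png",np.hstack([scene,top]))
E
```

```text
t 3.85 pos [ 538.9 -237.2  417.9] rot [-3.141e+00 -1.000e-03  3.041e+00] w 0.2
(449, 120, 420) [12.54 34.63 -0.21] norm 36.8
(467, 310, 420) [12.66 53.72 -0.21] norm 55.2
(467, 310, 292) [12.66 53.72 12.59] norm 56.6
```

View pics/t3.png

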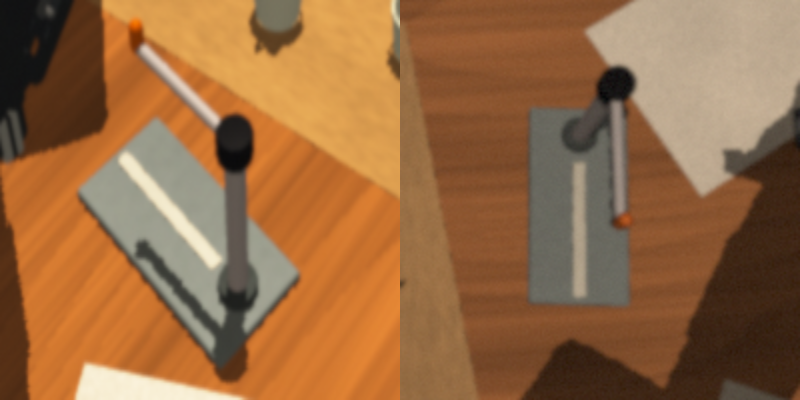

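The arm now runs parallel to the stripe: the tip is at (136,28) in the scene crop and (622,219) in the top crop. Next I measure the tip and head for the pail.

```bash
python3 - <<'E'
from h import *
import pickle
S=pickle.load(open("scene2.pkl","rb"));T=pickle.load(open("top2.pkl","rb"))
t=tri([(S,(198,271.2)),(T,(391,239.5))]);h=tri([(S,(247,308.8)),(T,(388.5,171.5))]);print(t,h,np.degrees(np.arctan2(*(t-h)[1::-1])),np.linalg.norm((t-h)[:2]))
print(at(T,(391,239.5),200),at(S,(198,271.2),198))
E
```

```text
[510.59547621 -88.91452691 195.03396382] [622.98576428 -96.73237529 195.44402612] 176.02092521941617 112.66186402756695
[510.13221843 -87.44145551 200.        ] [512.40281703 -90.86304677 198.        ]
```

Request:
{"op": "step_arm", "data": {"motion": [{"dp": [12.6, 34, 0], "twist": 0.09, "grip": 0}, {"dp": [12.6, 34, 0], "twist": 0.09, "grip": 0}, {"dp": [12.6, 34, 0], "twist": 0.09, "grip": 0}, {"dp": [12.6, 34, 0], "twist": 0.09, "grip": 0}, {"dp": [12.6, 34, 0], "twist": 0.09, "grip": 5.5}, {"dp": [12.6, 34, 0], "twist": 0.09, "grip": 5.5}, {"dp": [12.6, 34, 0], "twist": 0.09, "grip": 5.5}, {"dp": [12.6, 34, 0], "twist": 0.09, "grip": 5.5}]}}

```text
time_s: 4.75
position: [443.5, 121.7, 418.7]
tcp_rot: [3.14, -0.002, 2.963]
ft_force: [0.3, 0.4, -0.9]
gripper_width: 55.1
grasp_force: 0.0
```

```bash
python3 - <<'E'
from h import *
go((467,310,420))
E
```

```text
t 4.75 pos [443.5 121.7 418.7] rot [ 3.140e+00 -2.000e-03  2.963e+00] w 55.1
(467, 310, 420) [ 1.04 18.95 -0.13] norm 19.0
```

Request:
{"op": "step_arm", "data": {"motion": [{"dp": [1.0, 18.9, 0], "twist": 0, "grip": 6}, {"dp": [1.0, 18.9, 0], "twist": 0, "grip": 6}, {"dp": [1.0, 18.9, 0], "twist": 0, "grip": 6}, {"dp": [1.0, 18.9, 0], "twist": 0, "grip": 6}, {"dp": [1.0, 18.9, 3], "twist": 0, "grip": 6}, {"dp": [1.0, 18.9, 3], "twist": 0, "grip": 6}]}}

```text
time_s: 5.35
position: [469.6, 305.8, 384.7]
tcp_rot: [-3.137, -0.006, 2.959]
ft_force: [-1.2, -0.2, 0.1]
gripper_width: 60.1
grasp_force: 0.0
```

```bash
python3 - <<'E'
from h import *
go((467,310,292))
c=r.capture("wrist");print(proj(c,(467,310,151)))
cv2.imwrite("pics/w1.png",c["img"])
E
```

```text
t 5.35 pos [469.6 305.8 384.7] rot [-3.137 -0.006  2.959] w 60.1
(467, 310, 292) [0.34 0.36 9.27] norm 9.3
[289.10903312 223.65039497]
```

View pics/w1.png

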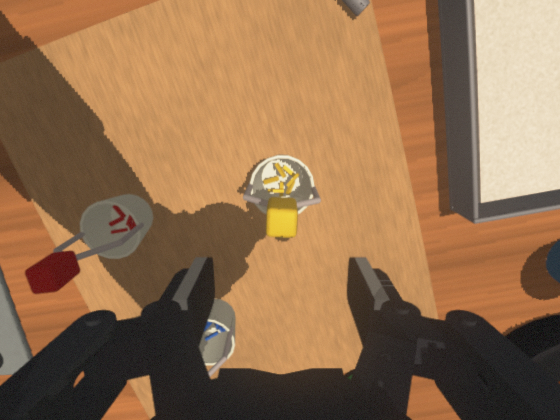

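The wrist view shows the yellow grip's top face centred near (282,221), with the handle running level from (247,198) to (318,200), so it lies along the tool's y.

```bash
python3 - <<'E'
from h import *
c=r.capture("wrist");g=c["img"].astype(int)
m=(g[...,2]>180)&(g[...,1]>140)&(g[...,0]<60);m[:195]=0;m[245:]=0
ys,xs=np.nonzero(m[:,260:305]);print(xs.min()+260,xs.max()+260,ys.min(),ys.max())
p=at(c,((xs.min()+xs.max())/2+260,(ys.min()+ys.max())/2),151);print(p)
go((p[0],p[1],292))
E
```

```text
268 297 206 234
[465.18075482 305.6152417  151.        ]
t 5.45 pos [470.5 304.6 388.1] rot [-3.140e+00 -3.000e-03  2.956e+00] w 59.8
(np.float64(465.1807548165418), np.float64(305.6152416969382), 292) [ 0.54 -0.    9.61] norm 9.6
```

Request:
{"op": "step_arm", "data": {"motion": [{"dp": [0.45, 0.15, 4.5], "twist": 0, "grip": 6}, {"dp": [0.45, 0.15, 9.6], "twist": 0, "grip": 6}, {"dp": [0.45, 0.15, 9.6], "twist": 0, "grip": 6}, {"dp": [0.45, 0.15, 9.6], "twist": 0, "grip": 6}, {"dp": [0.45, 0.15, 9.6], "twist": 0, "grip": 1.5}, {"dp": [0.45, 0.15, 9.6], "twist": 0, "grip": 1.5}, {"dp": [0.45, 0.15, 9.6], "twist": 0, "grip": 1.5}, {"dp": [0.45, 0.15, 9.6], "twist": 0, "grip": 1.5}], "newtons": 40}}

```text
time_s: 6.25
position: [468.1, 307.1, 295.3]
tcp_rot: [3.14, 0.004, 2.955]
ft_force: [-0.1, -1.9, 6.3]
gripper_width: 19.8
grasp_force: 38.6
```

Request:
{"op": "step_arm", "data": {"motion": [{"dp": [0, 0, 0], "twist": 0, "grip": 1}, {"dp": [0, 0, 0], "twist": 0, "grip": 1}, {"dp": [0, 0, -3], "twist": 0, "grip": 1}, {"dp": [0, 0, -7], "twist": 0, "grip": 1}, {"dp": [0, 0, -11], "twist": 0, "grip": 1}, {"dp": [0, 0, -15], "twist": 0, "grip": 1}, {"dp": [0, 0, -19.5], "twist": 0, "grip": 1}, {"dp": [0, 0, -19.5], "twist": 0, "grip": 1}]}}

```text
time_s: 7.05
position: [467.4, 307.2, 495.7]
tcp_rot: [3.134, 0.01, 2.956]
ft_force: [0.5, 1.3, -1.2]
gripper_width: 19.4
grasp_force: 39.2
```

```bash
python3 - <<'E'
from h import *
u=np.array([np.cos(np.radians(175.2)),np.sin(np.radians(175.2))]);t=np.array([511,-89])
s=t+85*u;print(s)
go((440,120,480),(*s.round(),480),(*s.round(),398))
c=r.capture("wrist");cv2.imwrite("pics/w2.png",c["img"])
E
```

```text
[426.29810696 -81.88738332]
t 7.05 pos [467.4 307.2 495.7] rot [3.134 0.01  2.956] w 19.4
(440, 120, 480) [ -0.76 -18.91   1.57] norm 19.0
(np.float64(426.0), np.float64(-82.0), 480) [ -3.12 -39.02   1.57] norm 39.2
(np.float64(426.0), np.float64(-82.0), 398) [ -3.12 -39.02   9.77] norm 40.3
```

View pics/w2.png

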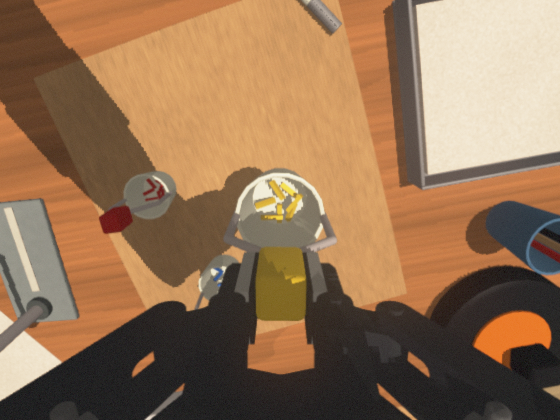

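The pail is held squarely at (280,285), with its handle level at the grip. I carry it high over to the front of the tip.

Request:
{"op": "step_arm", "data": {"motion": [{"dp": [-0.2, -2.5, 0], "twist": -0.02, "grip": 1}, {"dp": [-0.5, -6, 0], "twist": -0.04, "grip": 1}, {"dp": [-0.8, -10, 0], "twist": -0.06, "grip": 1}, {"dp": [-1.1, -14, 0], "twist": -0.08, "grip": 1}, {"dp": [-1.4, -18, 0], "twist": -0.1, "grip": 1}, {"dp": [-1.8, -22, 0], "twist": -0.1, "grip": 1}, {"dp": [-2.1, -26, 0], "twist": -0.1, "grip": 1}, {"dp": [-2.4, -29, 0], "twist": -0.1, "grip": 1}]}}

```text
time_s: 7.9
position: [436.2, 15.8, 486.8]
tcp_rot: [-3.141, -0.001, 3.055]
ft_force: [0.6, 0.2, 0.1]
gripper_width: 19.4
grasp_force: 39.4
```

```bash
python3 - <<'E'
from h import *
go((426,-82,480),(426,-82,401))
E
```

```text
t 7.9 pos [436.2  15.8 486.8] rot [-3.141e+00 -1.000e-03  3.055e+00] w 19.4
(426, -82, 480) [ 0.17 -9.83  0.68] norm 9.9
(426, -82, 401) [ 0.17 -9.83  8.58] norm 13.1
```

Request:
{"op": "step_arm", "data": {"motion": [{"dp": [0.1, -3.5, 0], "twist": 0, "grip": 1}, {"dp": [0.2, -7, 1], "twist": 0, "grip": 1}, {"dp": [0.2, -9.8, 3], "twist": 0, "grip": 1}, {"dp": [0.2, -9.8, 6], "twist": 0, "grip": 1}, {"dp": [0.2, -9.8, 8.5], "twist": 0, "grip": 1}, {"dp": [0.2, -9.8, 8.5], "twist": 0, "grip": 1}, {"dp": [0.2, -9.8, 8.5], "twist": 0, "grip": 1}]}}

```text
time_s: 8.6
position: [426.4, -79.7, 402.4]
tcp_rot: [3.141, -0.002, 3.056]
ft_force: [-0.1, -0.3, -0.6]
gripper_width: 19.5
grasp_force: 39.4
```

```bash
python3 - <<'E'
from h import *
import pickle
go((566,-94,401))
out=[]
for n in("scene","top"):
    c=r.capture(n);pickle.dump(c,open(n+"3.pkl","wb"))
    p=proj(c,(470,-86,200)).astype(int);print(n,p)
    x=max(0,p[0]-66);y=max(0,p[1]-80);print(x,y)
    out.append(cv2.resize(c["img"][y:y+160,x:x+133],(399,480)))
cv2.imwrite("pics/t4.png",np.hstack(out))
E
```

```text
t 8.6 pos [426.4 -79.7 402.4] rot [ 3.141e+00 -2.000e-03  3.056e+00] w 19.5
(566, -94, 401) [-14.03  -0.23   0.14] norm 14.0
scene [181 256]
115 176
top [392 265]
326 185
```

View pics/t4.png

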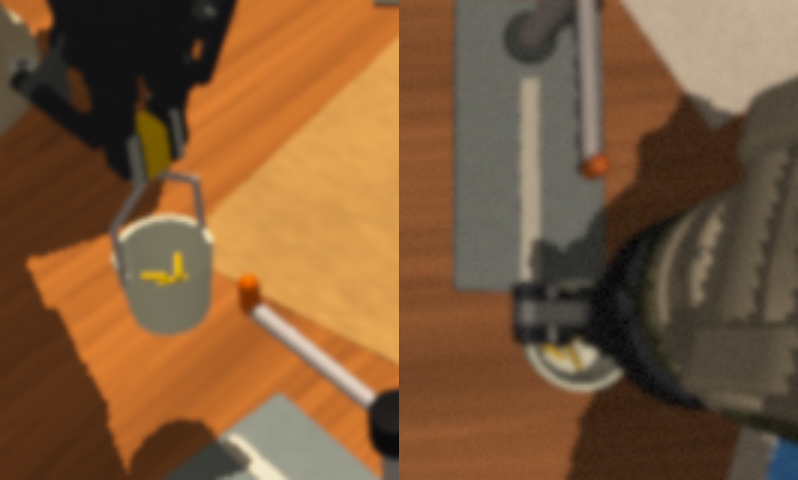

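The scene crop shows the grip at (153,145) and the rim centre at about (163,243), with the tip at (249,290) ahead. I check these against the model.

```bash
python3 - <<'E'
from h import *
import pickle
S=pickle.load(open("scene3.pkl","rb"));T=pickle.load(open("top3.pkl","rb"))
f=lambda p:(p-np.array([115,176]))*3
for z in(240,244,248):print(z,"gripbot",f(proj(S,(426.4,-80,z-16))),"peak",f(proj(S,(426.4,-80,z-20))),"rim",f(proj(S,(426.4,-80,z-85))),"bot",f(proj(S,(426.4,-80,z-135))))
print("tiptop",f(proj(S,(511,-89,204))), [f(proj(S,(426.4+29*a*.087,-80+29*a,244-46))) for a in(-1,1)])
print("rim top", at(T,(326+(580-399)/3,185+346/3),158))
E
```

```text
240 gripbot [150.29486832 170.9764791 ] peak [151.18321625 176.04853562] rim [164.88508711 254.34215004] bot [174.56465349 309.72262799]
244 gripbot [149.40098348 165.87330468] peak [150.29486832 170.9764791 ] rim [164.07987556 249.73786688] bot [173.81561953 305.43502805]
248 gripbot [148.50150912 160.73872115] peak [149.40098348 165.87330468] rim [163.26989574 245.10672671] bot [173.06231355 301.1233285 ]
tiptop [248.68584362 275.02729069] [array([114.57402854, 229.51175857]), array([195.9026187, 178.214377 ])]
rim top [417.40286691 -79.27551791 158.        ]
```

Request:
{"op": "step_arm", "data": {"motion": [{"dp": [-1.5, -0.2, 0], "twist": 0, "grip": 1}, {"dp": [-3, -0.2, 0], "twist": 0, "grip": 1}, {"dp": [-4.5, -0.2, 0], "twist": 0, "grip": 1}, {"dp": [-6, -0.2, 0], "twist": 0, "grip": 1}, {"dp": [-7, -0.2, 0], "twist": 0, "grip": 1}, {"dp": [-8, -0.2, 0], "twist": 0, "grip": 1}, {"dp": [-9, -0.2, 0], "twist": 0, "grip": 1}, {"dp": [-10, -0.2, 0], "twist": 0, "grip": 1}]}}

```text
time_s: 9.5
position: [526.8, -90.4, 402.9]
tcp_rot: [3.142, 0.0, 3.056]
ft_force: [0.7, -0.5, -0.8]
gripper_width: 19.1
grasp_force: 39.5
```

Request:
{"op": "step_arm", "data": {"motion": [{"dp": [-1, 0, 0], "twist": 0, "grip": 1}, {"dp": [-2, 0, 0], "twist": 0, "grip": 1}, {"dp": [-3, 0, 0], "twist": 0, "grip": 1}, {"dp": [-4, 0, 0], "twist": 0, "grip": 1}, {"dp": [-4, 0, 0], "twist": 0, "grip": 1}]}}

```text
time_s: 10.0
position: [567.3, -94.1, 402.3]
tcp_rot: [3.142, 0.0, 3.056]
ft_force: [0.1, -0.0, -0.9]
gripper_width: 19.3
grasp_force: 39.5
```

```bash
python3 - <<'E'
from h import *
go((566,-94,369))
out=[]
for n in("scene","top"):
    c=r.capture(n)
    p=proj(c,(560,-90,200)).astype(int)
    x=max(0,p[0]-66);y=max(0,p[1]-80)
    out.append(cv2.resize(c["img"][y:y+160,x:x+133],(399,480)))
cv2.imwrite("pics/t5.png",np.hstack(out))
E
```

```text
t 10.0 pos [567.3 -94.1 402.3] rot [3.142 0.    3.056] w 19.3
(566, -94, 369) [ 0.13 -0.    3.33] norm 3.3
```

View pics/t5.png

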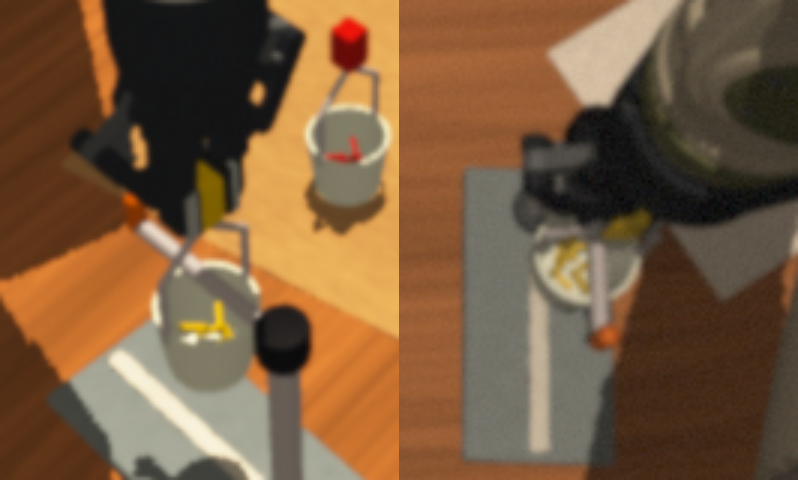

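The arm, from (135,215) to (280,335), passes under the handle and above the rim, and the tip is clear. I lower the pail.

Request:
{"op": "step_arm", "data": {"motion": [{"dp": [0, 0, 1], "twist": 0, "grip": 1}, {"dp": [0, 0, 2], "twist": 0, "grip": 1}, {"dp": [0, 0, 2.6], "twist": 0, "grip": 1}, {"dp": [0, 0, 3], "twist": 0, "grip": 1}, {"dp": [0, 0, 3.2], "twist": 0, "grip": 1}, {"dp": [0, 0, 3.2], "twist": 0, "grip": 1}]}}

```text
time_s: 10.7
position: [566.0, -93.9, 370.6]
tcp_rot: [-3.141, -0.0, 3.056]
ft_force: [-1.2, -0.6, -0.9]
gripper_width: 19.2
grasp_force: 39.5
```

Request:
{"op": "step_arm", "data": {"motion": [{"dp": [0, 0, 0.15], "twist": 0, "grip": 1}, {"dp": [0, 0, 0.3], "twist": 0, "grip": 1}, {"dp": [0, 0, 0.3], "twist": 0, "grip": 1}]}}

```text
time_s: 11.0
position: [566.2, -94.2, 369.4]
tcp_rot: [-3.14, 0.003, 3.056]
ft_force: [-1.6, -2.1, 7.2]
gripper_width: 19.5
grasp_force: 40.6
```

Contact at 7 N, so the handle rests on the arm. I open gently and retreat upward.

Request:
{"op": "step_arm", "data": {"motion": [{"dp": [0, 0, -0.1], "twist": 0, "grip": 2.2}, {"dp": [0, 0, -0.1], "twist": 0, "grip": 3}, {"dp": [0, 0, -0.1], "twist": 0, "grip": 4}, {"dp": [0, 0, -0.1], "twist": 0, "grip": 6}, {"dp": [0, 0, -0.1], "twist": 0, "grip": 6}, {"dp": [0, 0, -3], "twist": 0, "grip": 6}, {"dp": [0, 0, -7], "twist": 0, "grip": 6}, {"dp": [0, 0, -12], "twist": 0, "grip": 6}]}}

```text
time_s: 11.8
position: [565.7, -93.7, 487.1]
tcp_rot: [3.141, -0.004, 3.056]
ft_force: [0.5, 0.5, 0.7]
gripper_width: 59.7
grasp_force: 0.0
```

Request:
{"op": "step_arm", "data": {"motion": [{"dp": [0, 0, 0], "twist": 0, "grip": 6}, {"dp": [0, 0, 0], "twist": 0, "grip": 6}, {"dp": [0, 0, 0], "twist": 0, "grip": 6}, {"dp": [0, 0, 0], "twist": 0, "grip": 6}, {"dp": [0, 0, 0], "twist": 0, "grip": 6}, {"dp": [0, 0, 0], "twist": 0, "grip": 6}, {"dp": [0, 0, 0], "twist": 0, "grip": 6}, {"dp": [0, 0, 0], "twist": 0, "grip": 6}]}}

```text
time_s: 12.6
position: [566.0, -93.9, 487.5]
tcp_rot: [3.141, -0.0, 3.056]
ft_force: [-0.5, 0.3, 0.4]
gripper_width: 59.9
grasp_force: 0.0
```

```bash
python3 - <<'E'
from h import *
go()
out=[]
for n in("scene","top"):
    c=r.capture(n)
    p=proj(c,(560,-90,200)).astype(int)
    x=max(0,p[0]-66);y=max(0,p[1]-80)
    f=lambda q:((proj(c,q)-np.array([x,y]))*3+[0 if n=="scene" else 399,0]).round()
    print("expected grip",f((566,-94,210)),"tip",f((511,-89,200)),"bottom",f((566,-94,75)))
    out.append(cv2.resize(c["img"][y:y+160,x:x+133],(399,480)))
cv2.imwrite("pics/t6.png",np.hstack(out))
E
```

```text
t 12.6 pos [566.  -93.9 487.5] rot [ 3.141 -0.     3.056] w 59.9
expected grip [202. 239.] tip [135. 196.] bottom [214. 390.]
expected grip [608. 226.] tip [606. 333.] bottom [557. 276.]
```

View pics/t6.png

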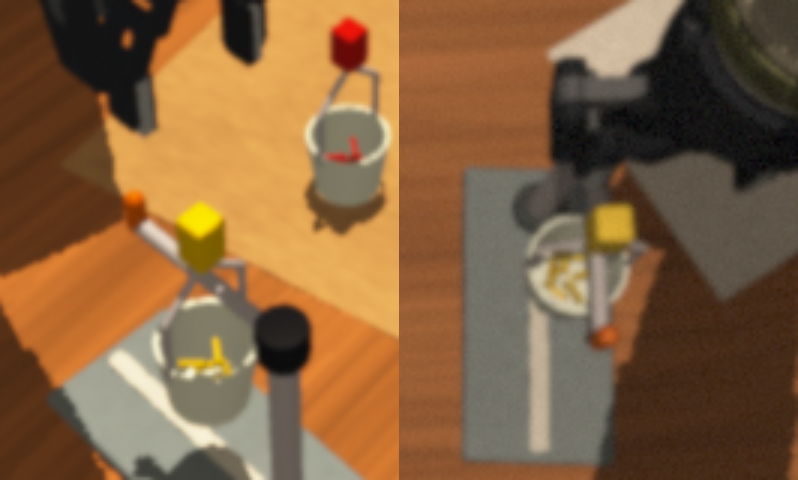

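The pail hangs upright on the arm with the grip at (201,238), as predicted. I let it settle and hand in.

Request:
{"op": "step_arm", "data": {"motion": [{"dp": [0, 0, 0], "twist": 0, "grip": 6}, {"dp": [0, 0, 0], "twist": 0, "grip": 6}, {"dp": [0, 0, 0], "twist": 0, "grip": 6}, {"dp": [0, 0, 0], "twist": 0, "grip": 6}, {"dp": [0, 0, 0], "twist": 0, "grip": 6}, {"dp": [0, 0, 0], "twist": 0, "grip": 6}, {"dp": [0, 0, 0], "twist": 0, "grip": 6}, {"dp": [0, 0, 0], "twist": 0, "grip": 6}]}}

```text
time_s: 13.5
position: [566.1, -93.9, 487.7]
tcp_rot: [3.142, 0.0, 3.056]
ft_force: [-1.2, 0.3, -0.6]
gripper_width: 60.1
grasp_force: 0.0
```

```bash
python3 -c "
from bench import r
print(r.finish_job())"
```

```text
the job is handed in; nothing more can be done
None
```

The hook now points along the stripe and the yellow pail hangs free on it, upright. I handed the job in at about 13.5 s without touching the red and blue pails; the judge's result was not shown.

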